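# Transfer the exhibits to the locker rack in reverse order

### The job

Move the four exhibits (carton, jar, torch, padlock) from the row of grey trays to the wooden four-pocket locker rack, one to a pocket, in reverse order: the rack is put into the locker back to front, so the exhibit that starts nearest the robot goes into the pocket farthest from the robot, the next one into the next pocket, and the farthest one into the nearest pocket. Set each one down gently, upright on the floor of its pocket.

Things in the scene. Friction and masses are not known exactly. Their poses are not given: they have to be found in the camera images.
- carton: small sealed brown cardboard carton, 42 (x) x 52 (y) x 64 (z) mm, about 0.12 kg. Origin: centre of its underside; its x runs roughly along the row. At the start its underside is 11 mm above the table, loose in its tray and up to 6 mm and 0.2 rad off centre, like the other exhibits
- jar: amber glass sample jar with a white cap, 44 mm in diameter (cap 46 mm), 64 mm high, cap from 50 mm up, about 0.11 kg. Origin: centre of its underside
- torch: black pocket torch standing on its lamp head: head 40 mm in diameter up to 20 mm, tapering to a 28 mm tube from 30 mm to 82 mm, rubber button on top (85 mm in all), about 0.12 kg. Origin: centre of its underside
- padlock: brass padlock standing on its base: body 46 (x) x 26 (y) x 50 (z) mm with a steel shackle above it up to 79 mm, about 0.22 kg. Origin: centre of its underside; its x runs roughly along the row
- tray_carton: the shallow light-grey plastic tray in which the carton starts; the four trays look alike (70 x 100 mm outside, 12 mm high, 3 mm floor and walls), are fixed in a row on the strip and do not move. Origin: centre of its underside, 8 mm above the table; x along the row, away from the robot; z up
- tray_jar: the shallow light-grey plastic tray in which the jar starts; the four trays look alike (70 x 100 mm outside, 12 mm high, 3 mm floor and walls), are fixed in a row on the strip and do not move. Origin: centre of its underside, 8 mm above the table; x along the row, away from the robot; z up
- tray_torch: the shallow light-grey plastic tray in which the torch starts; the four trays look alike (70 x 100 mm outside, 12 mm high, 3 mm floor and walls), are fixed in a row on the strip and do not move. Origin: centre of its underside, 8 mm above the table; x along the row, away from the robot; z up
- tray_padlock: the shallow light-grey plastic tray in which the padlock starts; the four trays look alike (70 x 100 mm outside, 12 mm high, 3 mm floor and walls), are fixed in a row on the strip and do not move. Origin: centre of its underside, 8 mm above the table; x along the row, away from the robot; z up
- strip: fixed aluminium strip, 310 x 110 x 8 mm, that carries the row of four trays, 74 mm from centre to centre along its length. It lies to one side of the table's middle, the rack to the other. Origin: centre of its underside, on the table; x along the row, pointing away from the robot (within 0.3 rad of straight ahead); z up
- rack: fixed plywood rack, 300 (x) x 98 (y) mm, four empty pockets in a row. Origin: centre of its underside, on the table; x along the row, away from the robot (within 0.3 rad of straight ahead). Pocket centres x = -111 (nearest the robot), -37, 37, 111 mm, y = 0; inside 70 (x) x 90 (y) mm. Above the table: floors 6 mm, dividers (4 mm thick) 26 mm, side lips 14 mm
Mind the look-alikes: they are no part of the job. What is shaped like the carton but pink is not meant.

How it is judged (in metres and radians):
At the end, for the whole second after the job is handed in: Each exhibit stands in the pocket at the reverse of its tray's place in the row: within 18 mm of the pocket's centre along the row and 35 mm across, underside at most 12 mm above the table (pocket floor: 6 mm), upright within 0.12 rad, slower than 0.02 m/s (((x of tray_carton in the frame of strip between -0.148 and -0.074 m and x of carton in the frame of rack between 0.093 and 0.129 m) or (x of tray_carton in the frame of strip between -0.074 and 0 m and x of carton in the frame of rack between 0.019 and 0.055 m) or (x of tray_carton in the frame of strip between 0 and 0.074 m and x of carton in the frame of rack between -0.055 and -0.019 m) or (x of tray_carton in the frame of strip between 0.074 and 0.148 m and x of carton in the frame of rack between -0.129 and -0.093 m)) and y of carton in the frame of rack between -0.035 and 0.035 m and z of carton in the frame of rack between 0 and 0.012 m and angle between each of carton, jar, torch, padlock's own z axis and vertical below 0.12 rad and linear speed of each of carton, jar, torch, padlock below 0.02 m/s and ((x of tray_jar in the frame of strip between -0.148 and -0.074 m and x of jar in the frame of rack between 0.093 and 0.129 m) or (x of tray_jar in the frame of strip between -0.074 and 0 m and x of jar in the frame of rack between 0.019 and 0.055 m) or (x of tray_jar in the frame of strip between 0 and 0.074 m and x of jar in the frame of rack between -0.055 and -0.019 m) or (x of tray_jar in the frame of strip between 0.074 and 0.148 m and x of jar in the frame of rack between -0.129 and -0.093 m)) and y of jar in the frame of rack between -0.035 and 0.035 m and z of jar in the frame of rack between 0 and 0.012 m and ((x of tray_torch in the frame of strip between -0.148 and -0.074 m and x of torch in the frame of rack between 0.093 and 0.129 m) or (x of tray_torch in the frame of strip between -0.074 and 0 m and x of torch in the frame of rack between 0.019 and 0.055 m) or (x of tray_torch in the frame of strip between 0 and 0.074 m and x of torch in the frame of rack between -0.055 and -0.019 m) or (x of tray_torch in the frame of strip between 0.074 and 0.148 m and x of torch in the frame of rack between -0.129 and -0.093 m)) and y of torch in the frame of rack between -0.035 and 0.035 m and z of torch in the frame of rack between 0 and 0.012 m and ((x of tray_padlock in the frame of strip between -0.148 and -0.074 m and x of padlock in the frame of rack between 0.093 and 0.129 m) or (x of tray_padlock in the frame of strip between -0.074 and 0 m and x of padlock in the frame of rack between 0.019 and 0.055 m) or (x of tray_padlock in the frame of strip between 0 and 0.074 m and x of padlock in the frame of rack between -0.055 and -0.019 m) or (x of tray_padlock in the frame of strip between 0.074 and 0.148 m and x of padlock in the frame of rack between -0.129 and -0.093 m)) and y of padlock in the frame of rack between -0.035 and 0.035 m and z of padlock in the frame of rack between 0 and 0.012 m); the robot touches nothing.
It fails at once if the carton is dropped into the rack (lands at more than 0.8 m/s, a fall of over 3 cm) (x of carton in the frame of rack between -0.15 and 0.15 m and y of carton in the frame of rack between -0.05 and 0.05 m and z of carton in the frame of rack between -0.01 and 0.03 m and linear speed of carton above 0.8 m/s).
It fails at once if the jar is dropped into the rack (lands at more than 0.8 m/s, a fall of over 3 cm) (x of jar in the frame of rack between -0.15 and 0.15 m and y of jar in the frame of rack between -0.05 and 0.05 m and z of jar in the frame of rack between -0.01 and 0.03 m and linear speed of jar above 0.8 m/s).
It fails at once if the torch is dropped into the rack (lands at more than 0.8 m/s, a fall of over 3 cm) (x of torch in the frame of rack between -0.15 and 0.15 m and y of torch in the frame of rack between -0.05 and 0.05 m and z of torch in the frame of rack between -0.01 and 0.03 m and linear speed of torch above 0.8 m/s).
It fails at once if the padlock is dropped into the rack (lands at more than 0.8 m/s, a fall of over 3 cm) (x of padlock in the frame of rack between -0.15 and 0.15 m and y of padlock in the frame of rack between -0.05 and 0.05 m and z of padlock in the frame of rack between -0.01 and 0.03 m and linear speed of padlock above 0.8 m/s).
It also fails if it takes over 120 s, if anything falls off the work surface, if the arm or the gripper's body presses on something with over 40 N, if the wrist force passes 120 N, or if a joint passes its speed limit or range.

### The arm

A 6-joint arm with a two-finger parallel gripper is mounted at the origin on the work surface. World frame = base frame: x ahead of the robot, y to its left, z up, the work surface at z = 0. Lengths are in m, angles in degrees, forces in N, time in s.
With the tool pointing down it reaches from about 0.4 to 0.825 m from the base axis. Payload 7 kg.
Tool frame: the origin (TCP) lies at the very end of the fingers, on their centre line; the grasp point (between the pads) lies 19 mm behind it; z points along the fingers, y is the line along which they close (so a half turn about z gives the same grasp; the last joint's range is limited). The gripper opens to 88 mm and grips with 3 to 60 N. Pads are 19 mm wide; open, the fingers measure 130 mm over their backs; the gripper's body (78 mm by 193 mm) begins 47 mm behind the grasp point.
Start: joints at [90.82, 20.546, 0.682, 0, -70.136, -16.507], TCP at [0.183, 0.65, 0.227] pointing down, gripper open.
Joint ranges: [-176.03, 176.03], [-82.01, 121.73], [-58.28, 71.71], [-173.87, 95.51], [-174.79, -0.11], [-173.66, 173.66]. Speed limits (degrees/s): [136.94, 136.94, 172.46, 180, 180, 180].

### API

Orientations are given as [roll, pitch, yaw] about the fixed x, y, z axes, in that order (R = Rz(yaw) Ry(pitch) Rx(roll)).
In Python, from plant import get_state, capture, close_job, regions_of gives the robot as it stands.
- The arm moves only by the tool jog_arm, never from a script. Its argument "moves" is a list of rows, each a list of 3 entries, a list of its own where there are three numbers: the shift along the tool's x, y, z in cm, then the turn about the tool's z in degrees, then the finger opening in cm, from 0 to 8.76. A call has 1 to 12 rows; each row shifts and turns the commanded pose from where the row before left it, along the tool's axes as they then stand; what a row does not reach is not made up. A row lasts 1/8 s, in which the tool goes at most 62.5 mm and 10.7 degrees, less where a joint would pass 70% of its speed; a pose out of reach is approached as far as the arm can. A call is refused whole if a number of a shift passes 6.25 or a number of a turn 10.7, either way. A call with a gripper value outside its range is refused whole. The fingers move at their own pace and stop on an object; "newtons" is the grip in N (left out, the last holds). Time passes only in rows, so rows that do not move let the fingers close. It gives the time, the measured TCP pose, the force, the opening and the grip force at its end, in the units of the state.
- get_state(): the state, without advancing time (a new reading comes with each control period).
- capture(name): name is "scene" or "side" or "wrist"; returns a dict with "pixels" (420x560x3 uint8, blue, green, red), "mtx" (3x3 intrinsics, pixels), "world_from_camera" (4x4, takes a point from camera to world coordinates); the wrist camera has in their place "hand_eye" (4x4, takes a point from camera to tool coordinates, whose origin is the TCP and whose axes are the flange's). Camera axes: x right, y down, z forward; pixel columns grow to the right and rows downward; lengths in m; the calibration is good to about 2 mm. A picture is of the moment at which its call begins: read the wrist's pose just before it. There is no depth.
- close_job(): hands the job in; it is judged then, once.
Trained networks look in a picture, given as the dict that the camera call returned (one of the last four; its "shot" number tells which), for a name from the list of things; names that differ only in an ending like _2 or _b are one class to them, and where a whole thing is asked for, a point or a joint stands for the part that bears it (a point fixed in the world has none). Each returns a list of dicts, best first, with "confidence" (0 to 1); they miss things now and then, are a little off and sometimes report something else, mostly with a low value. They report only what shows in the picture. A call takes as long as a camera call. They do not tell look-alikes from the thing itself.
- regions_of(picture, thing): "pixels" (420x560 bool, what is visible of it) and "pixel" ([column, row] in pixels, amid what is visible of it).
The state is a dict: "time_s": time; "joints": joint angles; "qd": joint speeds; "joint_torque": joint torques, N m; "tcp_pos": TCP position; "eef_rot": TCP orientation; "contact_force": force on the tool from outside, world axes, zero at the start; "moment": the same for the moment, N m; "gripper_width": finger opening in m; "gripper_force": force on a finger pad.
Only numpy, scipy, OpenCV 4.12 (cv2) and the standard library are available. Lean on these libraries where they do the work, as an engineer would, in place of code of your own. Each camera call takes 0.05 s, during which the arm holds its last target. There are 200 camera calls.

## Working session

There is one attempt and no reset: what is moved stays moved. The work goes in short steps, Python scripts to look and compute and a tool call to move; the robot and the scene stay as the last step left them, time stands still between calls to the robot, and variables do not carry over. Pictures are saved under pics/ and viewed, at most 14 in all, crops included, and the job is handed in when it is done.

Besides the shell and the picture viewer there is one more tool, called after "Request:" as name(argument=value, ...) on one line, values as JSON. jog_arm: Moves the arm, as the interface text tells. Its arguments: {"type":"object","properties":{"moves":{"type":"array"},"newtons":{"type":"number"}},"required":["moves"]}

```bash
mkdir -p pics; ls; python3 - <<'E'
from plant import *
import cv2,numpy as np
s=get_state();print({k:np.round(v,3).tolist() for k,v in s.items()})
for n in ("scene","side"):
    p=capture(n);cv2.imwrite(f"pics/{n}0.png",p["pixels"]);print(n,np.round(p["mtx"],1).tolist(),np.round(p["world_from_camera"],3).tolist())
    for t in ["carton","jar","torch","padlock","tray_carton","rack","strip"]:
        print(t,[(np.round(r["pixel"]).tolist(),round(r["confidence"],2),int(r["pixels"].sum())) for r in regions_of(p,t)])
E
```

```text
pics
{'time_s': 0.0, 'joints': [90.82, 20.593, 0.634, -0.021, -70.137, -16.507], 'qd': [-0.0, 0.15, 0.092, 0.065, 0.011, -0.028], 'joint_torque': [-0.0, -58.271, 29.306, 6.997, 0.007, -0.0], 'tcp_pos': [0.182, 0.649, 0.226], 'eef_rot': [179.903, -0.008, -15.694], 'contact_force': [0.662, -1.097, 0.404], 'moment': [-0.052, -0.006, -0.032], 'gripper_force': 0.0, 'gripper_width': 0.087}
scene [[491.2, 0.0, 277.9], [0.0, 491.2, 216.8], [0.0, 0.0, 1.0]] [[0.688, 0.463, -0.559, 1.137], [0.725, -0.444, 0.526, -0.599], [-0.005, -0.767, -0.641, 0.819], [0.0, 0.0, 0.0, 1.0]]
carton [([277.0, 166.0], 0.96, 460), ([364.0, 213.0], 0.77, 721), ([309.0, 156.0], 0.71, 349), ([383.0, 231.0], 0.36, 491)]
jar [([346.0, 196.0], 0.65, 475)]
torch [([331.0, 181.0], 0.62, 375)]
padlock [([382.0, 232.0], 0.63, 522)]
tray_carton [([353.0, 225.0], 0.65, 391), ([364.0, 208.0], 0.44, 654)]
rack [([230.0, 290.0], 0.7, 5375)]
strip [([360.0, 246.0], 0.84, 509)]
side [[492.1, 0.0, 280.0], [0.0, 492.1, 221.8], [0.0, 0.0, 1.0]] [[-0.999, -0.033, 0.036, 0.435], [-0.048, 0.75, -0.66, 0.733], [-0.005, -0.661, -0.75, 0.841], [0.0, 0.0, 0.0, 1.0]]
carton [([214.0, 289.0], 0.8, 1042), ([371.0, 292.0], 0.77, 1078), ([355.0, 334.0], 0.65, 1186), ([252.0, 330.0], 0.64, 837)]
jar [([250.0, 290.0], 0.9, 743), ([289.0, 300.0], 0.57, 612)]
torch [([289.0, 303.0], 0.88, 636)]
padlock []
tray_carton [([215.0, 309.0], 0.73, 683)]
rack [([260.0, 164.0], 0.78, 3813)]
strip [([244.0, 327.0], 0.75, 995)]
```

View pics/scene0.png

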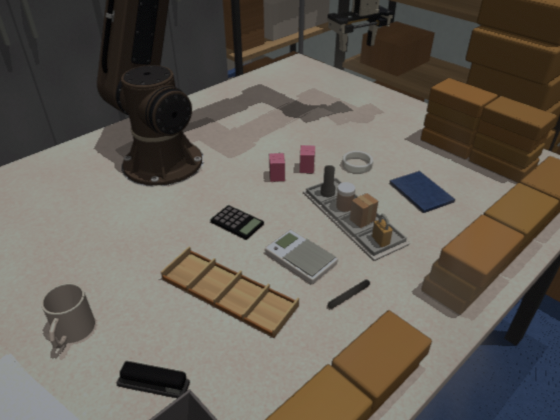

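View pics/side0.png

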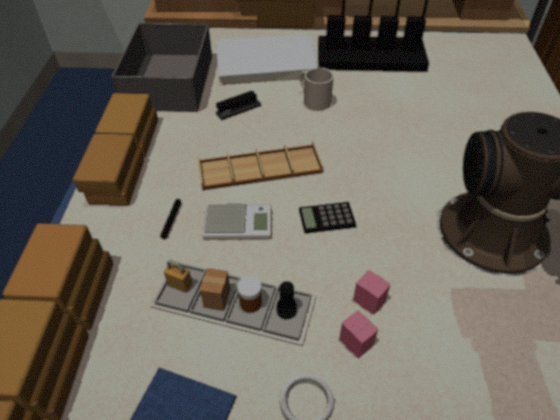

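The row is in view. In side, torch is at (287,300) nearest the robot, then jar (250,295), carton (214,289) and padlock (178,278). The rack is at (260,165). Candidates for the carton are brown (214,289) in the tray and pink (372,292) and (358,333), so I choose the brown one.

```bash
cat > h.py <<'E'
from plant import *
import cv2,numpy as np
from scipy.spatial.transform import Rotation as R
from scipy.optimize import least_squares
def T_of(s):
    T=np.eye(4);T[:3,:3]=R.from_euler('xyz',s["eef_rot"],degrees=True).as_matrix();T[:3,3]=s["tcp_pos"];return T
def shot(n):
    s=get_state();p=capture(n);p["wc"]=p["world_from_camera"] if n!="wrist" else T_of(s)@p["hand_eye"];return p
def toplane(p,uv,z):
    uv=np.asarray(uv,float).reshape(-1,2)
    d=np.c_[uv,np.ones(len(uv))]@np.linalg.inv(p["mtx"]).T@p["wc"][:3,:3].T
    o=p["wc"][:3,3];return (o+d*((z-o[2])/d[:,2])[:,None])[:,:2]
def proj(p,P):
    c=(np.asarray(P)-p["wc"][:3,3])@p["wc"][:3,:3];c=c@p["mtx"].T;return c[:,:2]/c[:,2:]
def pose(x,y,a,L): # local pts -> world
    L=np.asarray(L,float);c,s=np.cos(a),np.sin(a);return np.c_[x+c*L[:,0]-s*L[:,1],y+s*L[:,0]+c*L[:,1],L[:,2]]
def box(l,w,z0,z1):return [(i*l/2,j*w/2,z) for i in(-1,1) for j in(-1,1) for z in(z0,z1)]
def sil(p,P):
    m=np.zeros((420,560),np.uint8);cv2.fillConvexPoly(m,cv2.convexHull(np.round(proj(p,P)*16).astype(np.int32)),1,shift=4);return m>0
def fit(ps_masks,L,x0):
    from scipy.optimize import minimize
    def f(v):
        return sum(1-(sil(p,pose(*v,L))&m).sum()/(sil(p,pose(*v,L))|m).sum() for p,m in ps_masks)
    s=np.array([x0]+[np.add(x0,d) for d in((.02,0,0),(0,.02,0),(0,0,.15))])
    r=minimize(f,x0,method="Nelder-Mead",options=dict(initial_simplex=s,xatol=1e-4,fatol=1e-4));return r.x,r.fun
def best(p,t,near=None):
    r=regions_of(p,t)
    if near is not None:r=[q for q in r if np.hypot(*(np.array(q["pixel"])-near))<14]
    return r[0] if r else None
E
python3 - <<'E'
from h import *
a=shot("scene");b=shot("side")
L=box(.3,.098,0,.014)
ms=[(p,best(p,"rack")["pixels"]) for p in(a,b)]
for m in (ms,ms[:1],ms[1:]):
    x0=[*toplane(b,[260,165],.01)[0],0.1]; print("rack",fit(m,L,x0))
# strip corners clicked in side picture (tray outer rim corners)
print("strip px side",toplane(b,[(165,264),(315,294),(303,338),(154,306)],.01).round(3).tolist())
print("strip px scene",toplane(a,[(306,190),(388,252),(405,240),(325,178)],.01).round(3).tolist())
px={"torch":[(331,181),(289,303),.04],"jar":[(346,196),(250,292),.032],"carton":[(364,213),(214,289),.032],"padlock":[(382,232),(178,278),.03]}
for n,(u,v,z) in px.items(): print(n,toplane(a,u,z+.011).round(3),toplane(b,v,z+.011).round(3))
cv2.imwrite("pics/crop.png",cv2.resize(np.hstack([a["pixels"][140:270,260:430],b["pixels"][240:370,145:315]]),None,fx=2.3,fy=2.3,interpolation=cv2.INTER_CUBIC))
E
```

```text
rack (array([ 0.53285887, -0.18368274,  0.25529683]), np.float64(1.042461317020511))
rack (array([ 0.53285887, -0.18368274,  0.25529683]), np.float64(0.042461317020510925))
rack (array([ 0.53389832, -0.1849113 ,  0.1       ]), np.float64(1.0))
strip px side [[0.71, 0.13], [0.396, 0.191], [0.418, 0.288], [0.711, 0.233]]
strip px scene [[0.403, 0.199], [0.706, 0.163], [0.71, 0.226], [0.4, 0.279]]
torch [[0.458 0.235]] [[0.446 0.239]]
jar [[0.522 0.222]] [[0.522 0.213]]
carton [[0.598 0.202]] [[0.592 0.21 ]]
padlock [[0.672 0.179]] [[0.667 0.186]]
```

View pics/crop.png

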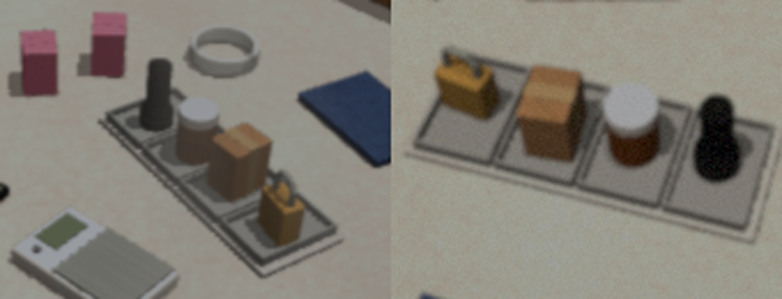

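The crop confirms the order from nearest to farthest: torch, jar, carton (brown), padlock. The strip yaw is about -14° and the rack yaw about +14.6°. I'm moving over the strip for a close look.

Request:
jog_arm(moves=[[[4, 2.7, -0.8], 0, 8.7], [[4, 2.7, -0.8], 0, 8.7], [[4, 2.7, -0.8], 0, 8.7], [[4, 2.7, -0.8], 0, 8.7], [[4, 2.7, -0.8], 0, 8.7], [[4, 2.7, -0.8], 0, 8.7], [[4, 2.7, -0.8], 0, 8.7], [[4, 2.7, -0.8], 0, 8.7], [[4, 2.7, -0.8], 0, 8.7], [[4, 2.7, -0.8], 0, 8.7], [[4, 2.7, -0.8], 0, 8.7], [[0, 0, 0], 0, 8.7]])

```text
time_s: 2.5
tcp_pos: [0.5276, 0.2427, 0.3151]
eef_rot: [-180.0, -0.1, -15.9]
contact_force: [-1.2, 0.5, -0.2]
gripper_width: 0.0871
gripper_force: 0.0
```

```bash
python3 - <<'E'
from h import *
s=get_state();print(s["tcp_pos"],s["eef_rot"])
p=shot("wrist");cv2.imwrite("pics/w1.png",p["pixels"]);print(np.round(p["hand_eye"],3).tolist(),np.round(p["mtx"][0],0))
for t,z in [("torch",.05),("jar",.075),("carton",.075),("padlock",.06),("tray_carton",.02),("strip",.008)]:
    for r in regions_of(p,t): print(t,np.round(r["pixel"]),round(r["confidence"],2),int(r["pixels"].sum()),toplane(p,r["pixel"],z).round(3))
E
```

```text
[0.52759648 0.24268459 0.31514617] [-1.79975021e+02 -5.05150278e-02 -1.59014634e+01]
[[-0.0, -0.951, -0.31, 0.083], [1.0, -0.0, 0.001, -0.001], [-0.001, -0.31, 0.951, -0.158], [0.0, 0.0, 0.0, 1.0]] [294.   0. 282.]
torch [303. 224.] 0.63 774 [[0.45  0.232]]
jar [298. 177.] 0.57 985 [[0.527 0.221]]
carton [341. 290.] 0.95 397 [[0.338 0.203]]
carton [295. 132.] 0.88 1312 [[0.586 0.21 ]]
carton [289. 288.] 0.63 542 [[0.363 0.28 ]]
padlock [296.  63.] 0.75 863 [[0.666 0.186]]
strip [273.  38.] 0.82 708 [[0.713 0.204]]
```

View pics/w1.png

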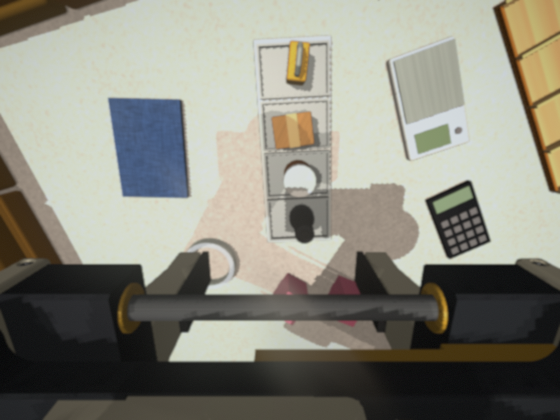

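The wrist view shows padlock (298,62), carton (292,130), jar cap (299,177) and torch (302,222), in line with the strip. I'll refine the poses by silhouette fit.

```bash
cat >> h.py <<'E'
t=np.linspace(0,2*np.pi,24,endpoint=False)
def cyl(r,z):return [(r*np.cos(k),r*np.sin(k),z) for k in t]
SH={"carton":box(.042,.052,0,.064),"jar":cyl(.022,0)+cyl(.023,.05)+cyl(.023,.064),"torch":cyl(.02,0)+cyl(.02,.02)+cyl(.014,.082),
"padlock":box(.046,.026,0,.05)+[(i*.014,j*.004,.079) for i in(-1,1) for j in(-1,1)]}
def up(n,dz):return [(x,y,z+dz) for x,y,z in SH[n]]
E
python3 - <<'E'
from h import *
w=shot("wrist");print("strip corners",toplane(w,[(254,40),(332,36)],.008).round(3).tolist(), "near tray rim",toplane(w,[(270,240),(330,238)],.02).round(3).tolist())
g={"torch":(.452,.236),"jar":(.524,.219),"carton":(.592,.208),"padlock":(.667,.184)}
for n,(x,y) in g.items():
    r=best(w,n,proj(w,[[x,y,.045]])[0])
    if r: print("wrist",n,[np.round(k,3) for k in fit([(w,r["pixels"])],up(n,.011),[x,y,-.25])])
b=shot("side");a=shot("scene")
for n,(x,y) in g.items():
  for q,p in(("side",b),("scene",a)):
    r=best(p,n,proj(p,[[x,y,.045]])[0])
    if r: print(q,n,[np.round(k,3) for k in fit([(p,r["pixels"])],up(n,.011),[x,y,-.25])])
for r in regions_of(b,"rack"):print("rack side",r["confidence"],fit([(b,r["pixels"])],box(.3,.098,0,.014),[.53,-.184,.25]))
E
```

```text
strip corners [[0.715, 0.234], [0.69, 0.129]] near tray rim [[0.424, 0.296], [0.401, 0.199]]
wrist torch [array([ 0.452,  0.232, -0.187]), np.float64(0.09)]
wrist jar [array([ 0.523,  0.221, -0.128]), np.float64(0.118)]
wrist padlock [array([ 0.667,  0.184, -0.41 ]), np.float64(0.127)]
side torch [array([ 0.45 ,  0.23 , -0.177]), np.float64(0.148)]
scene torch [array([ 0.451,  0.23 , -0.219]), np.float64(0.183)]
side jar [array([ 0.523,  0.219, -0.195]), np.float64(0.159)]
scene jar [array([ 0.52 ,  0.219, -0.19 ]), np.float64(0.084)]
side carton [array([ 0.589,  0.209, -0.058]), np.float64(0.059)]
scene carton [array([0.586, 0.212, 0.057]), np.float64(0.102)]
side padlock [array([ 0.669,  0.181, -0.518]), np.float64(0.132)]
scene padlock [array([ 0.669,  0.178, -0.407]), np.float64(0.135)]
rack side 0.66 (array([ 0.52160979, -0.18578341,  0.26969916]), np.float64(0.525583836263448))
```

Estimates agree to a few mm: torch (0.452,0.231), jar (0.522,0.220), carton (0.588,0.210, yaw ≈-0.04), padlock (0.668,0.182, yaw ≈-0.42). I'm grasping the torch.

Request:
jog_arm(moves=[[[-3.5, 1.6, 3], 0, 8.7], [[-3.5, 1.6, 3], 0, 8.7], [[0, 0, 4], 0, 8.7], [[0, 0, 4], 0, 8.7], [[0, 0, 4], 0, 8.7], [[0, 0, 4], 0, 8.7], [[0, 0, 3], 0, 8.7], [[0, 0, 1.7], 0, 8.7], [[0, 0, 0], 0, 8.7], [[0, 0, 0], 0, 8.7]])

```text
time_s: 4.9
tcp_pos: [0.4503, 0.2335, 0.0483]
eef_rot: [-180.0, -0.0, -15.7]
contact_force: [-0.3, 0.7, 0.2]
gripper_width: 0.0873
gripper_force: 0.0
```

Request:
jog_arm(moves=[[[0, 0, 0], 0, 1], [[0, 0, 0], 0, 1], [[0, 0, 0], 0, 1], [[0, 0, 0], 0, 1], [[0, 0, 0], 0, 1], [[0, 0, 0], 0, 1], [[0, 0, 0], 0, 1], [[0, 0, 0], 0, 1]], newtons=15)

```text
time_s: 5.9
tcp_pos: [0.4497, 0.233, 0.0475]
eef_rot: [180.0, 0.0, -15.7]
contact_force: [0.6, 0.0, -0.9]
gripper_width: 0.0273
gripper_force: 15.0
```

Request:
jog_arm(moves=[[[0, 0, -3], 0, 1], [[0, 0, -5], 0, 1], [[0, 0, -5], 0, 1], [[0, 0, -5], 0, 1], [[2, 5, -3], 0, 1], [[2, 5, -3], 0, 1], [[2, 5, -1], 0, 1], [[2, 5, 0], 0, 1], [[2, 5, 0], 0, 1], [[2, 5, 0], 0, 1], [[2, 5, 0], 0, 1], [[2, 5, 0], 0, 1]], newtons=25)

```text
time_s: 7.4
tcp_pos: [0.4954, -0.197, 0.2974]
eef_rot: [-180.0, 0.0, -15.7]
contact_force: [1.9, 0.4, -0.9]
gripper_width: 0.0271
gripper_force: 25.0
```

Request:
jog_arm(moves=[[[0, 0, 0], -10, 1], [[0, 0, 0], -10, 1], [[0, 0, 0], -10, 1], [[0, 0, 0], 0, 1], [[0, 0, 0], 0, 1]])

```text
time_s: 8.02
tcp_pos: [0.4955, -0.1952, 0.2974]
eef_rot: [-180.0, 0.0, 14.1]
contact_force: [-0.4, 0.1, -1.5]
gripper_width: 0.0267
gripper_force: 25.0
```

```bash
python3 - <<'E'
from h import *
s=get_state();print(s["tcp_pos"],s["eef_rot"],s["gripper_width"])
p=shot("wrist");cv2.imwrite("pics/w2.png",p["pixels"])
for r in regions_of(p,"rack"): print(r["pixel"],r["confidence"],r["pixels"].sum(),fit([(p,r["pixels"])],box(.3,.098,0,.014),[.533,-.184,.255]))
for r in regions_of(p,"torch"): print(r["pixel"],r["confidence"],r["pixels"].sum())
E
```

```text
[ 0.49554513 -0.19521602  0.29741371] [-1.79988691e+02  1.50966987e-02  1.40951345e+01] 0.02671304502007405
[283.0, 118.8] 0.68 13012 (array([ 0.53721506, -0.18199546,  0.24938105]), np.float64(0.10845525104746201))
[280.3, 261.8] 0.61 4643
```

View pics/w2.png

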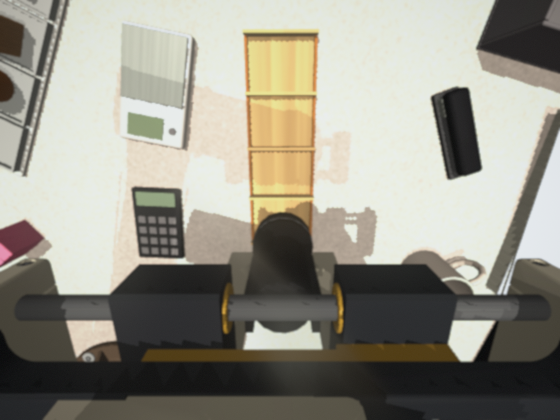

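The rack is seen with its far end wall at row 33 and dividers at rows 95, 149 and 196, columns 247–316. The torch hangs upright. I'm computing the rack axis from these lines.

```bash
python3 - <<'E'
from h import *
p=shot("wrist")
for u,z in [((281.5,33),.026),((281.5,95),.026),((281.5,149.5),.026),((281.5,196.5),.026)]: print(toplane(p,u,z).round(4))
for q in [(244,31),(319,31)]:print("corner",toplane(p,q,.026).round(4))
for q in [(247,95),(316,95),(249.5,149),(314,149),(251,196),(313,196)]:print("lip",toplane(p,q,.014).round(4))
E
```

```text
[[ 0.6757 -0.1472]]
[[ 0.6042 -0.1653]]
[[ 0.5338 -0.183 ]]
[[ 0.4664 -0.2001]]
corner [[ 0.6661 -0.1003]]
corner [[ 0.6896 -0.1931]]
lip [[ 0.5932 -0.1184]]
lip [[ 0.6168 -0.2117]]
lip [[ 0.5218 -0.1374]]
lip [[ 0.5451 -0.2295]]
lip [[ 0.4525 -0.1548]]
lip [[ 0.476  -0.2479]]
```

Request:
jog_arm(moves=[[[5, 0, 0], 0, 1], [[5, 0, 0], 0, 1], [[4.9, -0.2, 0], 0, 1], [[0, 0, 5], 0, 1], [[0, 0, 5], 0, 1], [[0, 0, 5], 0, 1], [[0, 0, 4], 0, 1], [[0, 0, 2.5], 0, 1], [[0, 0, 1.5], 0, 1], [[0, 0, 1], 0, 1], [[0, 0, 0.5], 0, 1], [[0, 0, 0.5], 0, 1]])

```text
time_s: 9.72
tcp_pos: [0.6402, -0.1566, 0.0482]
eef_rot: [180.0, -0.1, 14.3]
contact_force: [0.5, -0.2, -1.9]
gripper_width: 0.027
gripper_force: 25.0
```

Request:
jog_arm(moves=[[[0, 0, 0.3], 0, 1], [[0, 0, 0], 0, 1], [[0, 0, 0.2], 0, 1], [[0, 0, 0], 0, 1]])

```text
time_s: 10.22
tcp_pos: [0.6396, -0.1565, 0.0426]
eef_rot: [180.0, -0.0, 14.3]
contact_force: [-0.3, 0.0, -0.5]
gripper_width: 0.0268
gripper_force: 25.0
```

Request:
jog_arm(moves=[[[0, 0, 0], 0, 6], [[0, 0, 0], 0, 7], [[0, 0, 0], 0, 8], [[0, 0, -2], 0, 8.7], [[0, 0, -4], 0, 8.7], [[0, 0, -5], 0, 8.7], [[0, 0, -5], 0, 8.7], [[0, 0, -4], 0, 8.7], [[-0.4, -5, 0], 0, 8.7], [[-0.4, -5, 0], 0, 8.7], [[-0.4, -5, 0], 0, 8.7], [[-0.4, -5, 0], 0, 8.7]])

```text
time_s: 11.72
tcp_pos: [0.5739, 0.0346, 0.2428]
eef_rot: [-180.0, -0.0, 14.3]
contact_force: [-0.3, 0.3, 0.4]
gripper_width: 0.0869
gripper_force: 0.0
```

Request:
jog_arm(moves=[[[-0.4, -5, 0], 0, 8.7], [[-0.1, -5, 0], 0, 8.7], [[0, -5, 0], 0, 8.7], [[0, -4.4, 0], 0, 8.7], [[0, 0, 0], 10, 8.7], [[0, 0, 0], 10, 8.7], [[0, 0, 0], 10, 8.7], [[0, 0, 0], 0, 8.7], [[0, 0, 0], 0, 8.7]])

```text
time_s: 12.85
tcp_pos: [0.5218, 0.22, 0.2426]
eef_rot: [-180.0, -0.0, -15.5]
contact_force: [0.5, -0.8, -0.4]
gripper_width: 0.0872
gripper_force: 0.0
```

```bash
python3 - <<'E'
from h import *
a=shot("scene")
r=best(a,"torch",proj(a,[[.6416,-.1558,.045]])[0])
if r: print(fit([(a,r["pixels"])],up("torch",.006),[.6416,-.1558,.25]))
w=shot("wrist");cv2.imwrite("pics/w3.png",w["pixels"])
for r in regions_of(w,"jar"):print(r["pixel"],r["confidence"],fit([(w,r["pixels"])],up("jar",.011),[.522,.22,0]))
cv2.imwrite("pics/s3.png",np.hstack([a["pixels"][:,150:430],w["pixels"][:,140:420]]))
E
```

```text
(array([ 0.64030177, -0.1547294 ,  0.37793692]), np.float64(0.20715350223546947))
[282.1, 190.5] 0.76 (array([0.52241502, 0.22012849, 0.06522067]), np.float64(0.10326797385620912))
```

View pics/s3.png

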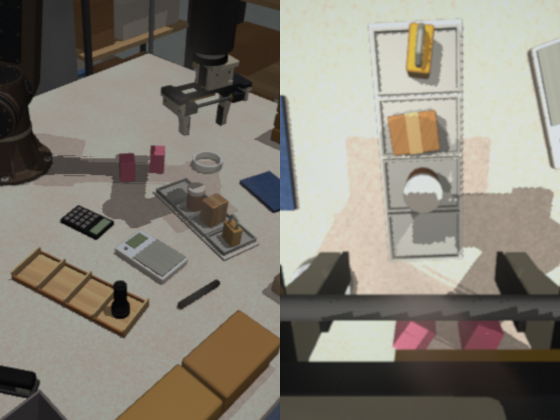

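Torch stands in the far pocket at scene (270,300). The jar is right under the TCP.

Request:
jog_arm(moves=[[[0, 0, 5], 0, 8.7], [[0, 0, 5], 0, 8.7], [[0, 0, 5], 0, 8.7], [[0, 0, 3], 0, 8.7], [[0, 0, 2], 0, 8.7], [[0, 0, 1], 0, 8.7], [[0, 0, 0.75], 0, 8.7], [[0, 0, 0], 0, 8.7]])

```text
time_s: 14.05
tcp_pos: [0.5219, 0.2201, 0.0252]
eef_rot: [-180.0, -0.0, -15.7]
contact_force: [0.3, 0.1, 0.6]
gripper_width: 0.0867
gripper_force: 0.0
```

Request:
jog_arm(moves=[[[0, 0, 0], 0, 2], [[0, 0, 0], 0, 2], [[0, 0, 0], 0, 2], [[0, 0, 0], 0, 2], [[0, 0, 0], 0, 2], [[0, 0, 0], 0, 2], [[0, 0, 0], 0, 2]], newtons=15)

```text
time_s: 14.92
tcp_pos: [0.5218, 0.22, 0.0251]
eef_rot: [180.0, -0.0, -15.7]
contact_force: [-0.2, -0.5, 1.4]
gripper_width: 0.0454
gripper_force: 15.0
```

Request:
jog_arm(moves=[[[0, 0, -2], 0, 2], [[0, 0, -4], 0, 2], [[0, 0, -5], 0, 2], [[0, 0, -4], 0, 2], [[1.9, 4.6, 0], 0, 2], [[1.9, 4.6, 0], 0, 2], [[1.9, 4.6, 0], 0, 2], [[1.9, 4.6, 0], 0, 2], [[1.9, 4.6, 0], 0, 2], [[1.9, 4.6, 0], 0, 2], [[1.9, 4.6, 0], 0, 2], [[2.0, 4.4, 0], 0, 2]], newtons=25)

```text
time_s: 16.42
tcp_pos: [0.5699, -0.1753, 0.1748]
eef_rot: [-180.0, 0.0, -15.7]
contact_force: [1.4, 0.3, -1.5]
gripper_width: 0.0453
gripper_force: 25.0
```

Request:
jog_arm(moves=[[[0, 0, 0], -10, 2], [[0, 0, 0], -10, 2], [[0, 0, 0], -10, 2], [[0, 0, 0], 0, 2], [[0, 0, 0], 0, 2]])

```text
time_s: 17.05
tcp_pos: [0.57, -0.1736, 0.1749]
eef_rot: [-180.0, 0.0, 14.1]
contact_force: [-0.0, -0.6, -1.1]
gripper_width: 0.0457
gripper_force: 25.0
```

```bash
python3 - <<'E'
from h import *
s=get_state();T=T_of(s);d=T[:3,:3].T@(np.array([.570,-.174,.0205])-T[:3,3]);print(d*100,s["eef_rot"],s["gripper_width"],s["tcp_pos"])
E
```

```text
[-7.90106637e-03  4.22890195e-02  1.54389313e+01] [-1.79988464e+02  1.45754404e-02  1.40925435e+01] 0.045701579961062 [ 0.57001933 -0.17359118  0.17488937]
```

Request:
jog_arm(moves=[[[0, 0, 4], 0, 2], [[0, 0, 4], 0, 2], [[0, 0, 3], 0, 2], [[0, 0, 2], 0, 2], [[0, 0, 1], 0, 2], [[0, 0, 0.7], 0, 2], [[0, 0, 0.3], 0, 2], [[0, 0, 0.3], 0, 2], [[0, 0, 0.2], 0, 2], [[0, 0, 0], 0, 2], [[0, 0, 0], 0, 2]])

```text
time_s: 18.42
tcp_pos: [0.5702, -0.1737, 0.0202]
eef_rot: [180.0, -0.0, 14.3]
contact_force: [-0.0, 0.5, -1.0]
gripper_width: 0.0449
gripper_force: 25.0
```

Request:
jog_arm(moves=[[[0, 0, 0], 0, 6], [[0, 0, 0], 0, 8], [[0, 0, 0], 0, 8.7], [[0, 0, -2], 0, 8.7], [[0, 0, -4], 0, 8.7], [[0, 0, -5], 0, 8.7], [[0, 0, -5], 0, 8.7], [[0, 0, -5], 0, 8.7], [[1.4, -4.6, 0], 0, 8.7], [[1.4, -4.6, 0], 0, 8.7], [[1.4, -4.6, 0], 0, 8.7], [[1.4, -4.6, 0], 0, 8.7]])

```text
time_s: 19.92
tcp_pos: [0.5788, 0.0199, 0.2303]
eef_rot: [-180.0, -0.0, 14.3]
contact_force: [1.8, -0.6, 0.3]
gripper_width: 0.0868
gripper_force: 0.0
```

Request:
jog_arm(moves=[[[1.4, -4.6, 0], 0, 8.7], [[1.4, -4.6, 0], 0, 8.7], [[1.4, -4.6, 0], 0, 8.7], [[1.4, -4.5, 0], 0, 8.7], [[0, 0, 0], 10, 8.7], [[0, 0, 0], 9, 8.7], [[0, 0, 0], 0, 8.7], [[0, 0, 0], 0, 8.7]])

```text
time_s: 20.92
tcp_pos: [0.5879, 0.2095, 0.2301]
eef_rot: [-180.0, -0.0, -4.5]
contact_force: [0.2, 0.8, 0.8]
gripper_width: 0.0866
gripper_force: 0.0
```

```bash
python3 - <<'E'
from h import *
s=get_state();T=T_of(s);print(s["tcp_pos"],s["eef_rot"])
a=shot("side")
for n,q in (("jar",(.57,-.174)),("torch",(.6416,-.1558))):
    r=best(a,n,proj(a,[[*q,.045]])[0])
    if r: print(n,fit([(a,r["pixels"])],up(n,.006),[*q,.25]))
w=shot("wrist")
for r in regions_of(w,"carton"):print(r["pixel"],r["confidence"],fit([(w,r["pixels"])],up("carton",.011),[.588,.21,-.1]))
cv2.imwrite("pics/s4.png",np.hstack([a["pixels"][80:380,150:430],w["pixels"][:300,140:420]]))
E
```

```text
[0.58791661 0.20945312 0.23009655] [-1.79996167e+02 -1.48165625e-03 -4.50186743e+00]
jar (array([ 0.56942652, -0.17764045,  0.42002032]), np.float64(0.0658578856152513))
[245.6, 350.3] 0.85 (array([ 0.588,  0.21 , -0.1  ]), np.float64(1.0))
[280.5, 191.6] 0.76 (array([ 0.58930217,  0.21160085, -0.08471344]), np.float64(0.049180327868852514))
```

View pics/s4.png

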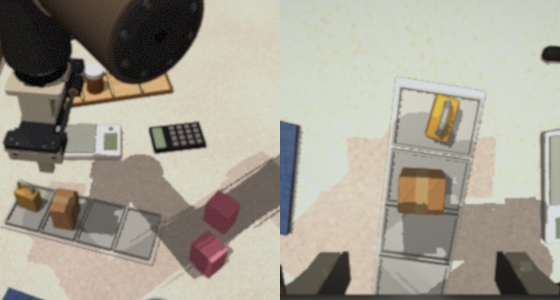

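Jar stands in its pocket. The carton is square with the tool, about 2 mm off, so I'm grasping it.

Request:
jog_arm(moves=[[[0.1, -0.2, 4], 0, 8.7], [[0, 0, 5], 0, 8.7], [[0, 0, 4], 0, 8.7], [[0, 0, 3], 0, 8.7], [[0, 0, 2], 0, 8.7], [[0, 0, 1.2], 0, 8.7], [[0, 0, 1], 0, 8.7], [[0, 0, 0], 0, 8.7]])

```text
time_s: 22.18
tcp_pos: [0.589, 0.2114, 0.0278]
eef_rot: [180.0, 0.0, -4.7]
contact_force: [0.1, 0.0, 0.4]
gripper_width: 0.0871
gripper_force: 0.0
```

Request:
jog_arm(moves=[[[0, 0, 0], 0, 3], [[0, 0, 0], 0, 3], [[0, 0, 0], 0, 3], [[0, 0, 0], 0, 3], [[0, 0, 0], 0, 3], [[0, 0, 0], 0, 3], [[0, 0, 0], 0, 3]], newtons=15)

```text
time_s: 23.05
tcp_pos: [0.5892, 0.2115, 0.0283]
eef_rot: [-180.0, -0.0, -4.7]
contact_force: [-1.1, -0.5, 4.2]
gripper_width: 0.0526
gripper_force: 14.8
```

Request:
jog_arm(moves=[[[0, 0, -2], 0, 3], [[0, 0, -4], 0, 3], [[0, 0, -5], 0, 3], [[0, 0, -4], 0, 3], [[-0.7, 5.1, 0], 0, 3], [[-0.7, 5.1, 0], 0, 3], [[-0.7, 5.1, 0], 0, 3], [[-0.7, 5.1, 0], 0, 3], [[-0.7, 5.1, 0], 0, 3], [[-0.7, 5.1, 0], 0, 3], [[-0.8, 5.1, 0], 0, 3], [[-0.8, 5.2, 0], 0, 3]], newtons=25)

```text
time_s: 24.55
tcp_pos: [0.4971, -0.1927, 0.1777]
eef_rot: [-180.0, 0.0, -4.7]
contact_force: [0.7, -0.0, -1.1]
gripper_width: 0.0526
gripper_force: 24.6
```

Request:
jog_arm(moves=[[[0, 0, 0], -10, 3], [[0, 0, 0], -9, 3], [[0, 0, 0], 0, 3], [[0, 0, 0], 0, 3]])

```text
time_s: 25.05
tcp_pos: [0.4978, -0.1912, 0.1778]
eef_rot: [-180.0, 0.0, 14.1]
contact_force: [-1.3, -0.6, -1.8]
gripper_width: 0.0523
gripper_force: 24.6
```

```bash
python3 - <<'E'
from h import *
s=get_state();T=T_of(s);d=T[:3,:3].T@(np.array([.498,-.192,.0233])-T[:3,3]);print(d*100,s["eef_rot"],s["gripper_width"],s["tcp_pos"])
w=shot("wrist");cv2.imwrite("pics/w5.png",w["pixels"])
E
```

```text
[7.35848532e-03 8.87281406e-02 1.54499136e+01] [-1.79985013e+02  1.70703871e-02  1.41258569e+01] 0.05230879010955767 [ 0.4977666  -0.19118546  0.17779938]
```

View pics/w5.png

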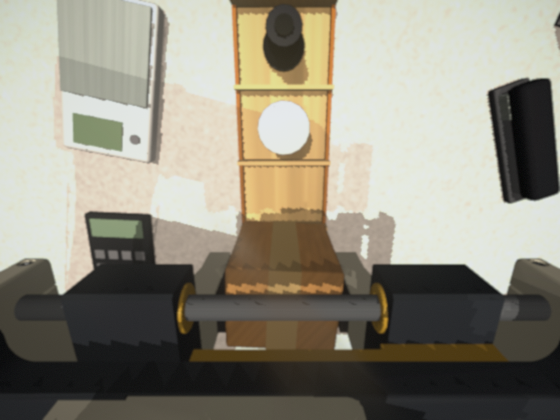

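Torch (284,40) and jar (284,127) stand centred in pockets 4 and 3. The carton is held square, so I'm lowering it.

Request:
jog_arm(moves=[[[0, 0.1, 4], 0, 3], [[0, 0, 4], 0, 3], [[0, 0, 3], 0, 3], [[0, 0, 2], 0, 3], [[0, 0, 1], 0, 3], [[0, 0, 0.7], 0, 3], [[0, 0, 0.3], 0, 3], [[0, 0, 0.3], 0, 3], [[0, 0, 0.1], 0, 3], [[0, 0, 0], 0, 3], [[0, 0, 0], 0, 3]])

```text
time_s: 26.48
tcp_pos: [0.4983, -0.1924, 0.0243]
eef_rot: [180.0, -0.0, 14.3]
contact_force: [-0.8, 1.2, -1.0]
gripper_width: 0.0527
gripper_force: 24.6
```

Request:
jog_arm(moves=[[[0, 0, 0.1], 0, 3], [[0, 0, 0], 0, 6], [[0, 0, 0], 0, 8], [[0, 0, 0], 0, 8.7], [[0, 0, -2], 0, 8.7], [[0, 0, -4], 0, 8.7], [[0, 0, -5], 0, 8.7], [[0, 0, -5], 0, 8.7], [[0, 0, -5], 0, 8.7], [[3.2, -4, 0], 0, 8.7], [[3.2, -4, 0], 0, 8.7], [[3.2, -4, 0], 0, 8.7]])

```text
time_s: 27.98
tcp_pos: [0.5618, -0.051, 0.2334]
eef_rot: [-180.0, -0.0, 14.3]
contact_force: [0.6, -1.8, -0.5]
gripper_width: 0.0871
gripper_force: 0.0
```

Request:
jog_arm(moves=[[[3.2, -4, 0], 0, 8.7], [[3.2, -4, 0], 0, 8.7], [[3.2, -4, 0], 0, 8.7], [[3.2, -4, 0], 0, 8.7], [[3.2, -4, 0], 0, 8.7], [[0, 0, 0], 9.5, 8.7], [[0, 0, 0], 9.5, 8.7], [[0, 0, 0], 9.5, 8.7], [[0, 0, 0], 9.5, 8.7], [[0, 0, 0], 0, 8.7], [[0, 0, 0], 0, 8.7]])

```text
time_s: 29.35
tcp_pos: [0.667, 0.181, 0.2329]
eef_rot: [180.0, 0.0, -23.5]
contact_force: [-0.1, -0.5, -0.1]
gripper_width: 0.087
gripper_force: 0.0
```

```bash
python3 - <<'E'
from h import *
s=get_state();T=T_of(s);print(s["tcp_pos"],s["eef_rot"])
w=shot("wrist");cv2.imwrite("pics/w6.png",w["pixels"])
for r in regions_of(w,"padlock"):
    x,f=fit([(w,r["pixels"])],up("padlock",.011),[.668,.182,-.4]);print(r["pixel"],r["confidence"],x,f,np.degrees(x[2]),(T[:3,:3].T@(np.array([*x[:2],.033])-T[:3,3])*100))
E
```

```text
[0.66701639 0.18095863 0.23294102] [ 1.79990316e+02  7.53397843e-03 -2.34809055e+01]
[283.2, 188.4] 0.93 [ 0.66752299  0.18320154 -0.35454689] 0.06630336058128972 -20.31404059127397 [-0.04027356 -0.2292821  19.99406901]
```

View pics/w6.png

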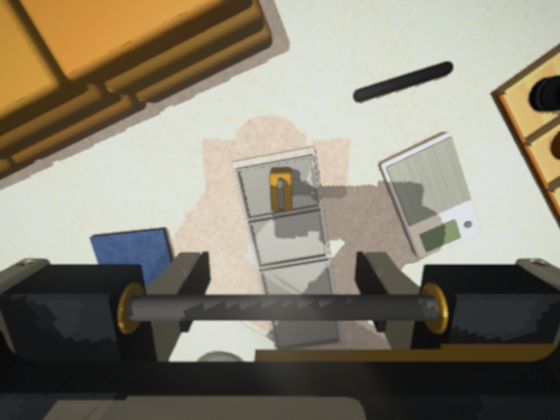

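Padlock at (282,190), nearly square with the tool. I'm grasping its body.

Request:
jog_arm(moves=[[[0, -0.2, 4], -1.5, 8.7], [[0, 0, 5], 0, 8.7], [[0, 0, 4], 0, 8.7], [[0, 0, 3], 0, 8.7], [[0, 0, 2], 0, 8.7], [[0, 0, 1], 0, 8.7], [[0, 0, 1], 0, 8.7], [[0, 0, 0], 0, 8.7]])

```text
time_s: 30.45
tcp_pos: [0.6677, 0.1828, 0.0328]
eef_rot: [180.0, 0.0, -22.2]
contact_force: [0.4, 0.1, 0.4]
gripper_width: 0.0873
gripper_force: 0.0
```

Request:
jog_arm(moves=[[[0, 0, 0], 0, 1], [[0, 0, 0], 0, 1], [[0, 0, 0], 0, 1], [[0, 0, 0], 0, 1], [[0, 0, 0], 0, 1], [[0, 0, 0], 0, 1], [[0, 0, 0], 0, 1], [[0, 0, 0], 0, 1]], newtons=20)

```text
time_s: 31.45
tcp_pos: [0.6678, 0.1827, 0.033]
eef_rot: [180.0, 0.0, -22.2]
contact_force: [0.1, 0.3, 0.2]
gripper_width: 0.0258
gripper_force: 19.9
```

Request:
jog_arm(moves=[[[0, 0, -2], 0, 1], [[0, 0, -4], 0, 1], [[0, 0, -5], 0, 1], [[0, 0, -4], 0, 1], [[-0.8, 5.1, 0], 0, 1], [[-0.8, 5.1, 0], 0, 1], [[-0.8, 5.1, 0], 0, 1], [[-0.8, 5.1, 0], 0, 1], [[-0.8, 5.1, 0], 0, 1], [[-0.8, 5.1, 0], 0, 1], [[-0.8, 5, 0], 0, 1], [[-0.9, 5, 0], 0, 1]], newtons=35)

```text
time_s: 32.95
tcp_pos: [0.453, -0.1696, 0.1829]
eef_rot: [-180.0, 0.0, -22.2]
contact_force: [0.9, -1.1, -2.2]
gripper_width: 0.0257
gripper_force: 34.9
```

Request:
jog_arm(moves=[[[-1, 4.9, 0], 0, 1], [[0, 0, 0], -9.1, 1], [[0, 0, 0], -9.1, 1], [[0, 0, 0], -9.1, 1], [[0, 0, 0], -9.1, 1], [[0, 0, 0], 0, 1], [[0, 0, 0], 0, 1]])

```text
time_s: 33.83
tcp_pos: [0.4264, -0.2101, 0.1829]
eef_rot: [-180.0, 0.0, 14.0]
contact_force: [0.3, 0.3, -2.2]
gripper_width: 0.0255
gripper_force: 34.9
```

```bash
python3 - <<'E'
from h import *
s=get_state();T=T_of(s);d=T[:3,:3].T@(np.array([.4264,-.2102,.028])-T[:3,3]);print(d*100,s["eef_rot"],s["gripper_width"],s["tcp_pos"])
w=shot("wrist");cv2.imwrite("pics/w7.png",w["pixels"])
E
```

```text
[-7.22365785e-04  1.57700847e-02  1.54911485e+01] [-1.79986839e+02  1.21771011e-02  1.40132150e+01] 0.02553385010589581 [ 0.42640938 -0.2100718   0.18291151]
```

View pics/w7.png

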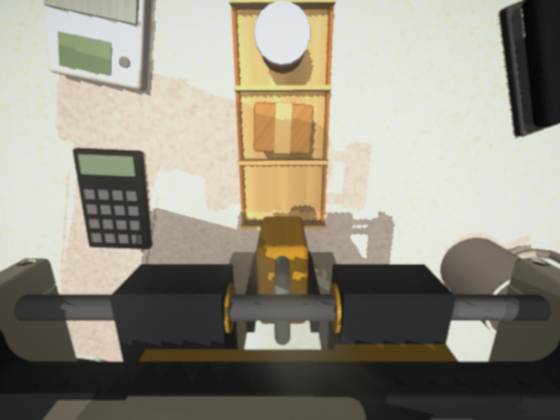

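Jar (283,35) and carton (283,128) sit centred. The padlock is over the near pocket, so I'm lowering it.

Request:
jog_arm(moves=[[[0, 0, 4], 0, 1], [[0, 0, 4], 0, 1], [[0, 0, 3], 0, 1], [[0, 0, 2], 0, 1], [[0, 0, 1], 0, 1], [[0, 0, 0.7], 0, 1], [[0, 0, 0.3], 0, 1], [[0, 0, 0.3], 0, 1], [[0, 0, 0.1], 0, 1], [[0, 0, 0.1], 0, 1], [[0, 0, 0], 0, 1]])

```text
time_s: 35.25
tcp_pos: [0.4267, -0.2102, 0.0282]
eef_rot: [180.0, -0.0, 14.2]
contact_force: [-0.9, -0.3, -2.5]
gripper_width: 0.0257
gripper_force: 34.9
```

Request:
jog_arm(moves=[[[0, 0, 0], 0, 4], [[0, 0, 0], 0, 6], [[0, 0, 0], 0, 8], [[0, 0, 0], 0, 8.7], [[0, 0, -2], 0, 8.7], [[0, 0, -4], 0, 8.7], [[0, 0, -5], 0, 8.7], [[0, 0, -5], 0, 8.7], [[0, 0, -5], 0, 8.7], [[0, 0, 0], 0, 8.7], [[0, 0, 0], 0, 8.7]])

```text
time_s: 36.62
tcp_pos: [0.4262, -0.21, 0.2377]
eef_rot: [-180.0, -0.0, 14.2]
contact_force: [0.1, 0.2, -0.3]
gripper_width: 0.0869
gripper_force: 0.0
```

Request:
jog_arm(moves=[[[0, -5, 0], 0, 8.7], [[0, -5, 0], 0, 8.7], [[0, -5, 0], 0, 8.7], [[0, -5, 0], 0, 8.7], [[0, -5, 0], 0, 8.7], [[0, 0, 0], 0, 8.7], [[0, 0, 0], 0, 8.7]])

```text
time_s: 37.5
tcp_pos: [0.3647, 0.0321, 0.2371]
eef_rot: [180.0, 0.1, 14.3]
contact_force: [0.2, -0.0, -0.1]
gripper_width: 0.0871
gripper_force: 0.0
```

```bash
python3 - <<'E'
from h import *
P={"torch":.111,"jar":.037,"carton":-.037,"padlock":-.111};u=np.array([np.cos(.2475),np.sin(.2475)]);c=np.array([.534,-.183])
im=[]
for cam in("scene","side"):
    a=shot(cam);im.append(cv2.resize(a["pixels"][240:340,150:310] if cam=="scene" else a["pixels"][110:210,185:345],None,fx=4,fy=4))
    for n,k in P.items():
        r=best(a,n,proj(a,[[*(c+k*u),.04]])[0])
        if r:
            x,f=fit([(a,r["pixels"])],up(n,.006),[*(c+k*u),.25]);d=x[:2]-c;print(cam,n,"rack x,y",round(d@u,3),round(d@[-u[1],u[0]],3),round(f,2))
cv2.imwrite("pics/f.png",cv2.resize(np.hstack(im),(800,250)))
E
```

```text
scene torch rack x,y 0.11 0.001 0.19
scene jar rack x,y 0.035 0.001 0.11
scene carton rack x,y -0.038 0.001 0.11
scene padlock rack x,y -0.111 -0.001 0.18
side torch rack x,y 0.11 -0.004 0.14
side jar rack x,y 0.036 -0.004 0.13
side carton rack x,y -0.037 0.001 0.05
side padlock rack x,y -0.111 -0.002 0.19
```

View pics/f.png

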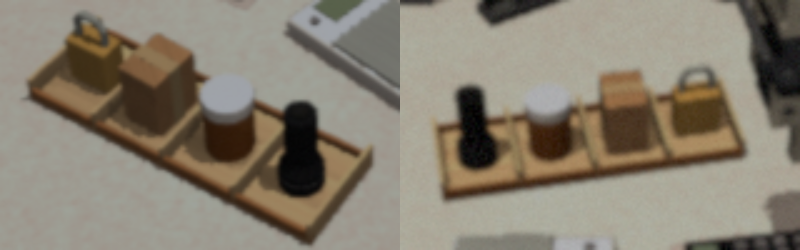

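All four stand upright and centred in the right pockets, and the arm is clear of everything.

```bash
python3 -c "
from plant import *
print(close_job())"
```

```text
the job is handed in; nothing more can be done
None
```

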